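# Sort out three vessels standing on the wrong stations of a fume cupboard

### The arm

A 6-joint arm with a two-finger parallel gripper is mounted at the origin on the work surface. World frame = base frame: x ahead of the robot, y to its left, z up, the work surface at z = 0. Lengths are in m, angles in rad, forces in N, time in s.
With the tool pointing down it reaches from about 0.3 to 0.75 m from the base axis. Payload 8.5 kg.
Tool frame: the origin (TCP) lies midway between the tips of the shut fingers; the grasp point (between the pads) lies 19 mm behind it; z points along the fingers, y is the direction in which the jaws open and shut (so a half turn about z gives the same grasp; the last joint's range is limited). The gripper opens to 85 mm and grips with 20 to 120 N. Pads are 22 mm wide; open, the fingers measure 114 mm over their backs; the gripper's body (76 mm by 85 mm) begins 54 mm behind the grasp point. The pads swing forward as they close: fully open they stand 13 mm farther back than shut.
Start: joints at [0.967, 0.381, 1.297, -0, 1.464, -0.215], TCP at [0.208, 0.509, 0.231] pointing down, gripper open.
Joint ranges: [-3.11, 3.11], [-0.89, 2.33], [0.22, 2.48], [-1.42, 4.56], [0.17, 2.85], [-2.88, 2.88]. Speed limits (rad/s): [2.39, 2.39, 3.14, 3.14, 3.14, 3.14].

### API

Orientations are given as a rotation vector (axis times angle).
In Python, from plant import * gives the robot as it stands. Calls block until the motion is done:
- move_to(position, orientation): joint-space move of the TCP to a pose.
- movel(position, v=0.15, rotation=None): straight line of the TCP; rotation=None keeps the orientation; v is the mean speed in m/s.
- movej(angles): joint-space move.
- let_go() and close_gripper(effort=None): open the fingers fully, or close them until they stop; effort is the grip in N (None keeps the last).
- dwell(seconds).
- solve_ik(position, orientation): joint angles nearest the present ones, or None.
- grab_frame(name): name is "scene" or "top"; returns a dict with "frame" (420x560x3 uint8, red, green, blue), "depth" (420x560 float32, m along the optical axis (not along the pixel's ray), 0 where there is no reading), "fx", "fy", "cx", "cy" (pixels), "position" and "orientation" of the camera in the world. Camera axes: x right, y down, z forward; pixel columns grow to the right and rows downward; lengths in m; the calibration is good to about 2 mm. A picture is of the moment at which its call begins.
A pose or a line that the arm cannot do raises MotionError and nothing moves.
- job_done(): hands the job in, once; it reports no verdict.
Readings, each from a call of its own:
- current_clock(): time.
- current_joints(): joint angles.
- current_dq(): joint speeds.
- current_effort(): joint torques, N m.
- current_tool_pos(): TCP position.
- current_tool_rot(): TCP orientation.
- current_ft_force(): force on the tool from outside, world axes, zero at the start.
- current_wrist_torque(): the same for the moment, N m.
- current_width(): finger opening in m.
Only numpy, scipy, OpenCV 4.12 (cv2) and the standard library are available. Lean on these libraries where they do the work, as an engineer would, in place of code of your own. Each camera call takes 0.05 s, during which the arm holds its last target.

### The job

The three vessels are on the wrong stations: stand the conical flask on the middle of the magnetic stirrer's square plate, the squat white jar on the middle of the balance's round pan, and the capped amber bottle in the middle of the wooden tray, all upright and let go. First park one of them on the round cork mat (let go of it there) to free a station; a vessel may stand only on the stirrer, balance, tray or mat, never on the foil or bench. Set every vessel down gently without dropping or tipping it, and leave the vial, the wash bottle and the notched wooden block where they stand.

Things in the scene. Friction and masses are not known exactly. Their poses are not given: they have to be found in the camera images.
- flask: Loose conical flask of clear glass, 120 mm tall, about 160 g: base 72 mm across, cone narrowing to a straight round neck 27 mm across from 70 to 106 mm up, a rim 31 mm across from 106 to 110 mm, a dark rubber stopper 24 mm across to 120 mm. Grip it by the neck, about 94 mm up. Origin: centre of its underside; z up its axis. It starts in the wooden tray and belongs on the stirrer.
- bottle: Loose slim amber glass bottle with a paper band and a black cap, 110 mm tall, about 180 g: straight round body 46 mm across up to 68 mm, shoulder narrowing to 84 mm, cap 32 mm across from 84 to 110 mm up. Grip it by the cap or the body. Origin: centre of its underside; z up its axis. It starts on the balance and belongs in the wooden tray.
- jar: Loose squat white plastic jar, 62 mm tall, about 150 g: body 58 mm across up to 44 mm, screw lid 60 mm across from 44 to 62 mm up. Origin: centre of its underside; z up its axis. It starts on the stirrer and belongs on the balance.
- stirrer: Fixed magnetic stirrer: white housing 145 x 110 x 42 mm with a black knob on its front, and a square white ceramic plate 94 x 94 mm whose flat top is 50 mm above the bench. Origin: on the bench right below the centre of the plate; x points to the rear (away from the knob), z up. The housing reaches from 92 mm in front of the origin to 52 mm behind it.
- balance: Fixed laboratory balance: grey housing 155 x 110 x 38 mm with a dark display on its front, and a flat round steel pan 90 mm across whose top is 50 mm above the bench; the pan does not give. Origin: on the bench right below the centre of the pan; x points to the rear (away from the display), z up. The housing reaches from 102 mm in front of the origin to 52 mm behind it.
- tray: Fixed square wooden tray, 110 x 110 mm outside, 94 x 94 mm inside; its floor is 8 mm above the bench and its 8 mm thick rim stands 20 mm above the bench. Origin: on the bench below its centre; x and y along its sides.
- mat: Fixed round cork mat, 110 mm across, top 10 mm above the bench, empty at the start: the free spot for parking. Origin: on the bench below its centre.
- vial: Bystander: small loose glass vial with a black cap, 28 mm across, 54 mm tall. Origin: centre of its underside. Leave it alone.
- washbottle: Bystander: loose white wash bottle with a red cap and bent spout, 60 mm across, 155 mm tall. Origin: centre of its underside; the spout reaches 48 mm along its x. Leave it alone.
- vblock: Bystander: loose pale wooden block with a notch in the top, 45 x 100 x 70 mm. Origin: centre of its underside; its long side is y. Leave it alone.
Mind the look-alikes: they are no part of the job. Of the things that look like the jar, the smallest one is meant.

How it is judged:
On the way:
1. one of the three vessels is parked on the cork mat, upright and let go (((horizontal distance between flask and mat below 0.045 m and z of flask in the frame of mat between 0.006 and 0.014 m and angle between flask's own z axis and vertical below 0.08 rad and linear speed of flask below 0.02 m/s and angular speed of flask below 0.3 rad/s and contact force between flask and the fingers below 0.05 N) or (horizontal distance between bottle and mat below 0.045 m and z of bottle in the frame of mat between 0.006 and 0.014 m and angle between bottle's own z axis and vertical below 0.08 rad and linear speed of bottle below 0.02 m/s and angular speed of bottle below 0.3 rad/s and contact force between bottle and the fingers below 0.05 N) or (horizontal distance between jar and mat below 0.045 m and z of jar in the frame of mat between 0.006 and 0.014 m and angle between jar's own z axis and vertical below 0.08 rad and linear speed of jar below 0.02 m/s and angular speed of jar below 0.3 rad/s and contact force between jar and the fingers below 0.05 N))), for 0.2 s.
At the end, for the whole second after the job is handed in: The flask stands on the stirrer's plate, the jar on the balance's pan and the bottle on the tray's floor, each within 15 mm of the middle, upright within about 4.5 degrees, at rest and let go; the vial, wash bottle and wooden block are within 30 mm of where they were (horizontal distance between flask and stirrer below 0.015 m and z of flask in the frame of stirrer between 0.046 and 0.054 m and angle between each of flask, bottle, jar's own z axis and vertical below 0.08 rad and linear speed of each of flask, bottle, jar below 0.02 m/s and angular speed of each of flask, bottle, jar below 0.3 rad/s and contact force between each of flask, bottle, jar and the fingers below 0.05 N and horizontal distance between bottle and tray below 0.015 m and z of bottle in the frame of tray between 0.004 and 0.012 m and horizontal distance between jar and balance below 0.015 m and z of jar in the frame of balance between 0.046 and 0.054 m and distance of each of vial, washbottle, vblock from where it was at the start of the episode below 0.03 m); the robot touches nothing.
It fails at once if a vessel is stood or dropped on the foil or the bench (height (world z) of any of flask, bottle, jar below 0.004 m).
It fails at once if a vessel is tipped by more than about 35 degrees (angle between any of flask, bottle, jar's own z axis and vertical above 0.6 rad).
It fails at once if a vessel is dropped (falls free from more than about 10 mm, reaching 0.45 m/s) ((linear speed of flask above 0.45 m/s and contact force between flask and the fingers below 0.05 N) or (linear speed of bottle above 0.45 m/s and contact force between bottle and the fingers below 0.05 N) or (linear speed of jar above 0.45 m/s and contact force between jar and the fingers below 0.05 N)).
It fails at once if a vessel is rammed onto a station (more than 60 N) (contact force between any of flask, bottle, jar and stirrer above 60 N or contact force between any of flask, bottle, jar and balance above 60 N or contact force between any of flask, bottle, jar and tray above 60 N or contact force between any of flask, bottle, jar and mat above 60 N).
It fails at once if a bystander is shifted by more than 30 mm or tipped (distance of any of vial, washbottle, vblock from where it was at the start of the episode above 0.03 m or angle between any of vial, washbottle, vblock's own z axis and vertical above 0.3 rad).
It also fails if it takes over 99 s, if anything falls off the work surface, if the arm or the gripper's body presses on something with over 40 N, if the wrist force passes 120 N, or if a joint passes its speed limit or range.

## Working session

There is one attempt and no reset: what is moved stays moved. The work goes in short steps, each a Python script; the robot and the scene stay as the last script left them, time stands still between calls to the robot, and variables do not carry over. Pictures are saved under pics/ and viewed, and the job is handed in when it is done.

```bash
mkdir -p pics; ls; cat > h.py <<'E'
from plant import *
import numpy as np, cv2
from scipy.spatial.transform import Rotation as R
def save(name,img): cv2.imwrite('pics/'+name, img[:,:,::-1])
def cloud(f):
    d=f['depth']; v,u=np.indices(d.shape)
    p=np.stack([(u-f['cx'])/f['fx']*d,(v-f['cy'])/f['fy']*d,d],-1)
    o=np.array(f['orientation'],float)
    M=R.from_rotvec(o).as_matrix() if o.size==3 else (o.reshape(3,3) if o.size==9 else R.from_quat(o).as_matrix())
    w=p@M.T+np.array(f['position']); w[d<=0]=np.nan
    return w
E
python3 - <<'E'
from h import *
import pickle
for n in ('scene','top'):
    f=grab_frame(n); save(n+'0.png',f['frame']); pickle.dump(f,open(n+'0.pkl','wb'))
    print(n,f['fx'],f['cx'],f['cy'],f['position'],f['orientation'])
print(current_clock(),current_tool_rot(),current_width())
E
```

```text
pics
scene 451.2215533466449 280.34823010282156 211.36778276120853 [ 1.33188069 -0.03275599  0.76216969] [-1.77202506 -1.69552603  0.74000759]
top 418.8078477068749 278.984814625835 215.42199002747398 [0.5050423  0.00929375 1.1011863 ] [-2.16005885  2.19869573 -0.05631727]
0.1 [-6.06715080e-01 -3.08193153e+00  1.90788564e-03] 0.0852985954078177
```

View pics/scene0.png

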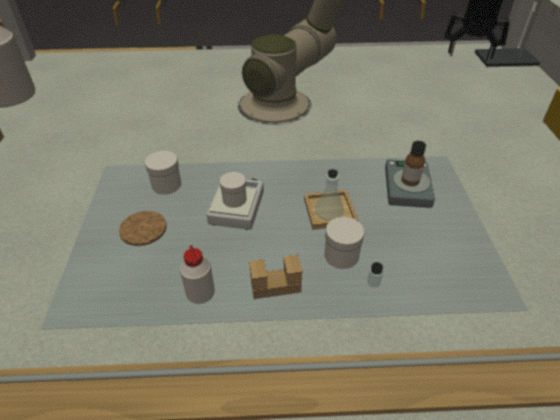

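View pics/top0.png

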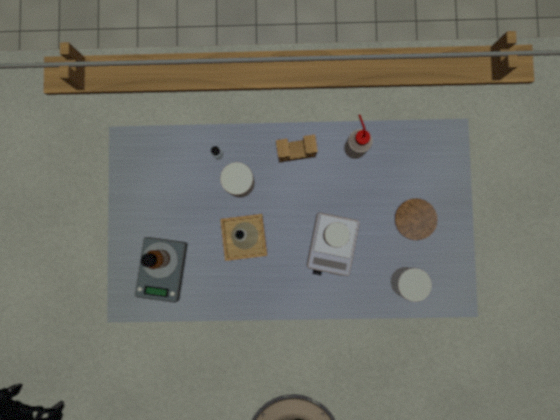

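The top view shows the flask in the tray at (240,236), the bottle on the balance at (152,260), the mat empty at (416,219), and the bystanders at (216,151), (297,148) and (360,140). There are three candidates for the jar: (337,235) on the stirrer, (237,180) and (414,284). The smallest is the one on the stirrer, which also matches the description. Next I'll check that in a close crop and measure.

```bash
python3 - <<'E'
import pickle,sys
sys.argv=['x']
from h import *
f=pickle.load(open('top0.pkl','rb')); w=cloud(f)
im=f['frame'][120:330,110:490]
save('crop1.png',cv2.resize(im,None,fx=2.1,fy=2.1,interpolation=cv2.INTER_CUBIC))
z=w[...,2]
print('bench z',np.nanmedian(z[120:320,110:470]), 'foil', w[300,290], w[100,290])
def comp(lo,hi,minn=20):
    m=((z>lo)&(z<hi)); m[:100]=0;m[330:]=0;m[:,:100]=0
    n,l,s,c=cv2.connectedComponentsWithStats(m.astype(np.uint8))
    for i in range(1,n):
        if s[i,4]<minn: continue
        p=w[l==i]; r=cv2.minAreaRect(p[:,:2].astype(np.float32)*1000)
        (cx,cy),rad=cv2.minEnclosingCircle(p[:,:2].astype(np.float32)*1000)
        print((lo,hi),'px',c[i].round(),'n',s[i,4],'med',np.round(np.median(p,0),4),'rect',np.round(r[0],1),np.round(r[1],1),round(r[2],1),'circ',round(cx,1),round(cy,1),round(rad,1))
comp(0.006,0.014);comp(0.014,0.024);comp(0.034,0.046);comp(0.0465,0.0535);comp(0.05,0.2);comp(0.1,0.2)
E
```

```text
bench z 0.001322846577129555 foil [ 3.58727055e-01  1.19962534e-03 -2.73580375e-04] [ 8.89253785e-01 -8.84182595e-03  8.08904293e-04]
(0.006, 0.014) px [415. 219.] n 1347 med [ 0.5631 -0.3273  0.0099] rect [ 564.6 -327.5] [109.4 106.8] 89.1 circ 565.0 -328.3 56.1
(0.006, 0.014) px [242. 239.] n 605 med [0.5107 0.1288 0.0086] rect [524.4 121.3] [94.2 93.7] 5.9 circ 524.5 122.0 65.8
(0.014, 0.024) px [242. 237.] n 502 med [0.5233 0.1222 0.0196] rect [524.4 120.6] [110. 110.] 6.1 circ 524.0 120.6 76.0
(0.014, 0.024) px [244. 226.] n 41 med [0.5546 0.1141 0.0197] rect [549.6 119.4] [28.2 64.9] 5.9 circ 538.7 118.2 32.6
(0.014, 0.024) px [252. 242.] n 38 med [0.5069 0.0928 0.0203] rect [508.4 101.1] [17.3 56.7] 41.9 circ 513.9 106.0 28.4
(0.034, 0.046) px [217. 154.] n 28 med [0.7365 0.1793 0.04  ] rect [741.2 182.9] [16.4 25.6] 42.0 circ 744.5 186.0 13.2
(0.034, 0.046) px [330. 254.] n 1068 med [ 0.4629 -0.0961  0.0416] rect [ 497.9 -107.3] [110.3 155. ] 77.2 circ 502.8 -108.3 87.3
(0.034, 0.046) px [244. 226.] n 31 med [0.5516 0.1117 0.041 ] rect [549.8 116.8] [46.3 14.2] 85.7 circ 542.
[... 1610 characters left out ...]
58. 259.] n 750 med [0.4741 0.3131 0.1005] rect [470.9 325.5] [87.6 81.1] 0.8 circ 470.4 327.8 44.8
(0.05, 0.2) px [412. 284.] n 982 med [ 0.4032 -0.2923  0.0833] rect [ 402.  -295.2] [79.7 79. ] 44.1 circ 402.2 -295.8 40.6
(0.1, 0.2) px [361. 135.] n 256 med [ 0.7552 -0.1725  0.1207] rect [ 768.5 -176.8] [35.5 62.7] 82.4 circ 769.6 -170.8 33.2
(0.1, 0.2) px [336. 234.] n 507 med [ 0.5252 -0.1092  0.1121] rect [ 524.6 -109.4] [57. 59.] 89.4 circ 524.8 -109.9 29.8
(0.1, 0.2) px [239. 234.] n 131 med [0.5292 0.1178 0.1265] rect [528.7 118.5] [29.6 28.4] 63.0 circ 528.5 118.1 15.4
(0.1, 0.2) px [152. 259.] n 376 med [0.4747 0.315  0.1404] rect [474.4 319.6] [44.8 38.3] 8.7 circ 474.2 323.0 23.3
```

View pics/crop1.png

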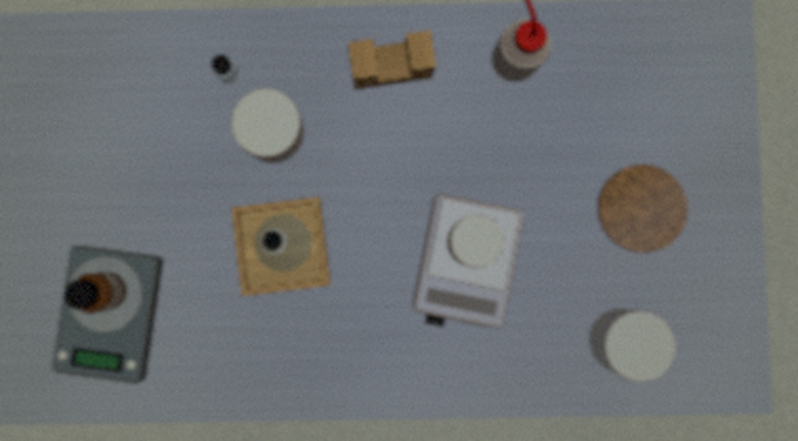

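The crop confirms the choice: the lid on the stirrer is about 59 mm across with its top at 0.112 m (50 + 62). The two look-alikes are 80 mm across and 83 mm tall, standing on the foil. Stations all match their given sizes and heights. Next I'll refine the vessel axes and check the IK.

```bash
python3 - <<'E'
import pickle
from h import *
f=pickle.load(open('top0.pkl','rb')); w=cloud(f); z=w[...,2]
for n,(u,v),lo,hi in (('cap',(152,259),.155,.17),('stopper',(239,234),.122,.14),('rim',(239,234),.11,.121),('jar',(336,234),.108,.12)):
    m=(z>lo)&(z<hi); s=np.zeros_like(m); s[v-20:v+20,u-20:u+20]=1; p=w[m&s]
    c,r=cv2.minEnclosingCircle(p[:,:2].astype(np.float32)*1000); print(n,len(p),np.round(c,1),round(r,1),np.median(p[:,2]),(p[:,:2].min(0)+p[:,:2].max(0))/2)
# pan circle fit from scene camera too
g=pickle.load(open('scene0.pkl','rb')); ws=cloud(g); zs=ws[...,2]
for n,c,lo,hi,rad in (('pan',(.471,.328),.0465,.0535,.06),('plate',(.522,-.113),.0465,.0535,.075),('mat',(.565,-.328),.006,.014,.07),('jarlid',(.525,-.11),.105,.12,.05),('cap',(.474,.323),.15,.17,.04),('trayrim',(.524,.121),.016,.023,.085)):
    m=(zs>lo)&(zs<hi)&(np.hypot(ws[...,0]-c[0],ws[...,1]-c[1])<rad); p=ws[m]
    print('scene',n,len(p),np.round(cv2.minAreaRect(p[:,:2].astype(np.float32)*1000)[0:2],1) if len(p) else '')
for xy in ((.525,-.11),(.565,-.328),(.5286,.118),(.471,.328)):
    for zz in (.08,.3):
      for o in ([0,-np.pi,0],[np.pi,0,0]):
        q=solve_ik([*xy,zz],o); print(xy,zz,o[0]>0,None if q is None else np.round(q,2))
E
```

```text
cap 160 [474.  323.1] 16.0 0.1599829879053285 [0.47474706 0.32348921]
stopper 78 [528.  118.1] 11.6 0.1279753403493062 [0.52816853 0.11883089]
rim 52 [528.5 118.1] 15.4 0.11723288888141337 [0.5295714  0.11801979]
jar 499 [ 524.9 -109.9] 29.8 0.11215337993904184 [ 0.5246556  -0.10948065]
scene pan 380 [[478.1 324.4]
 [ 87.9  79.6]]
scene plate 593 [[ 524.6 -113.9]
 [  93.9   96.2]]
scene mat 1237 [[ 565.7 -329.9]
 [ 109.5  109.1]]
scene jarlid 396 [[ 527.8 -110.8]
 [  57.1   58.9]]
scene cap 134 [[477.9 321.9]
 [ 30.4  32.8]]
scene trayrim 428 [[526.  118.8]
 [114.4 109.9]]
(0.525, -0.11) 0.08 False [-0.43  0.52  1.56 -0.    1.07 -2.  ]
(0.525, -0.11) 0.08 True [-0.43  0.52  1.56 -0.    1.07  1.14]
(0.525, -0.11) 0.3 False [-0.43  0.32  1.2  -0.    1.63 -2.  ]
(0.525, -0.11) 0.3 True [-0.43  0.32  1.2  -0.    1.63  1.14]
(0.565, -0.328) 0.08 False [-0.71  0.69  1.2  -0.    1.25 -2.28]
(0.565, -0.328) 0.08 True [-0.71  0.69  1.2  -0.    1.25  0.86]
(0.565, -0.328) 0.3 False [-0.71  0.54  0.83 -0.    1.77 -2.28]
(0.565, -0.328) 0.3 True [-0.71  0.54  0.83 -0.    1.77  0.86]
(0.5286, 0.118) 0.08 False [ 0.    0.52  1.54 -0.    1.08 -1.57]
(0.5286, 0.118) 0.08 True [ 0.    0.52  1.54 -0.    1.08  1.57]
(0.5286, 0.118) 0.3 False [ 0.    0.33  1.18 -0.    1.63 -1.57]
(0.5286, 0.118) 0.3 True [ 0.    0.33  1.18 -0.    1.63  1.57]
(0.471, 0.328) 0.08 False [ 0.4   0.57  1.45  0.    1.12 -1.17]
(0.471, 0.328) 0.08 True [ 0.4   0.57  1.45 -0.    1.12  1.97]
(0.471, 0.328) 0.3 False [ 0.4   0.39  1.09  0.    1.66 -1.17]
(0.471, 0.328) 0.3 True [ 0.4   0.39  1.09 -0.    1.66  1.97]
```

```bash
cat >> h.py <<'E'
O=[np.pi,0,0]
REL=dict(jar=.027,flask=.072,bottle=.076)
def pick(xy,station,rel,eff=40,zhi=.28):
    move_to([*xy,zhi],O)
    movel([*xy,station+rel],v=.12)
    print('down',np.round(current_tool_pos(),4),np.round(current_ft_force(),2))
    close_gripper(eff)
    print('width',current_width(),np.round(current_ft_force(),2))
def lift(xy,z):
    movel([*xy,z],v=.12); print('lifted',current_width(),np.round(current_ft_force(),2),current_clock())
def lower(xy,station,rel):
    t=station+rel
    movel([*xy,t+.03],v=.15); movel([*xy,t+.006],v=.05)
    f0=current_ft_force()[2]
    for dz in np.arange(.005,-.0035,-.001):
        movel([*xy,t+dz],v=.02)
        f=current_ft_force()[2]
        if f-f0>2.0: break
    print('down at',round(dz,4),'df',round(f-f0,2))
def release(xy,z):
    let_go(); dwell(.2); movel([*xy,z],v=.12); print('clear',current_width(),current_clock())
E
python3 - <<'E'
from h import *
movel([.208,.509,.28])
J=(.5258,-.1100)
pick(J,.05,REL['jar'])
lift(J,.15)
f=grab_frame('top');save('a_top.png',f['frame']);f=grab_frame('scene');save('a_scene.png',f['frame'])
E
```

```text
down [ 0.526  -0.1101  0.0775] [ 0.97 -0.33  0.39]
width 0.05910724004478958 [-1.28 -0.06  5.91]
lifted 0.058614330870679916 [ 0.13 -1.07 -2.38] 6.0083
```

View pics/a_scene.png

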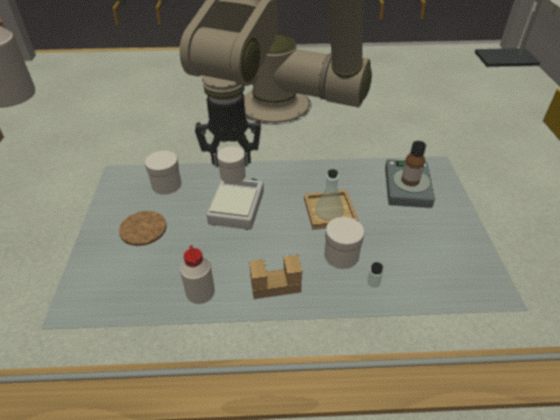

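The picture shows the jar held upright at (231,162), clear of the stirrer plate. Now I'll park it on the mat, after which the stirrer is free.

```bash
python3 - <<'E'
from h import *
M=(.565,-.3285)
movel([*M,.15],v=.2)
lower(M,.010,REL['jar'])
release(M,.20)
movel([.45,-.1,.28],v=.25)
f=grab_frame('top');save('b_top.png',f['frame']);f2=grab_frame('scene');save('b_scene.png',f2['frame'][100:320])
for f in (f,f2):
    w=cloud(f);z=w[...,2];m=(z>.066)&(z<.078)&(np.hypot(w[...,0]-.565,w[...,1]+.3285)<.05)
    p=w[m]; print(len(p),cv2.minEnclosingCircle(p[:,:2].astype(np.float32)*1000),np.median(p[:,2]))
E
```

```text
down at 0.0 df 7.12
clear 0.08537001731006211 12.2917
471 ((564.0069580078125, -326.69927978515625), 29.738624572753906) 0.0717299815096375
409 ((566.5365600585938, -328.4877624511719), 31.368192672729492) 0.07208434104097194
```

View pics/b_scene.png

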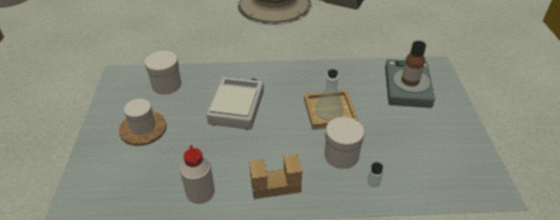

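The jar stands upright on the mat at (139,118) in the crop, top at 0.072 m, within 2 mm of the centre. The flask is next.

```bash
python3 - <<'E'
from h import *
F=(.529,.118); S=(.5235,-.1133)
pick(F,.008,REL['flask'],eff=30)
lift(F,.23)
f=grab_frame('scene');save('c_scene.png',f['frame'])
movel([*S,.23],v=.15)
lower(S,.05,REL['flask'])
release(S,.30)
movel([.47,.15,.30],v=.25)
f=grab_frame('top');save('d_top.png',f['frame']);f2=grab_frame('scene');save('d_scene.png',f2['frame'][100:320])
for f in (f,f2):
    w=cloud(f);z=w[...,2];d=np.hypot(w[...,0]-S[0],w[...,1]-S[1])
    for lo,hi in ((.163,.178),(.152,.162)):
        p=w[(z>lo)&(z<hi)&(d<.04)]
        if len(p)>3: print(len(p),cv2.minEnclosingCircle(p[:,:2].astype(np.float32)*1000),np.median(p[:,2]))
E
```

```text
down [0.5293 0.118  0.0805] [-0.61 -0.64  0.  ]
width 0.029189295332239424 [-0.66 -1.04  2.31]
lifted 0.029158974164542373 [-0.17 -0.84 -2.04] 18.325
down at 0.0 df 2.32
clear 0.0851223511966762 25.2917
86 ((523.0072021484375, -113.2706069946289), 11.732269287109375) 0.17012103795374944
56 ((523.1826171875, -112.99539184570312), 15.24429702758789) 0.15992608949720827
78 ((525.774169921875, -114.65013122558594), 12.25161361694336) 0.16969021875676304
68 ((526.8580322265625, -113.35272979736328), 16.093612670898438) 0.1595804212813321
```

View pics/c_scene.png

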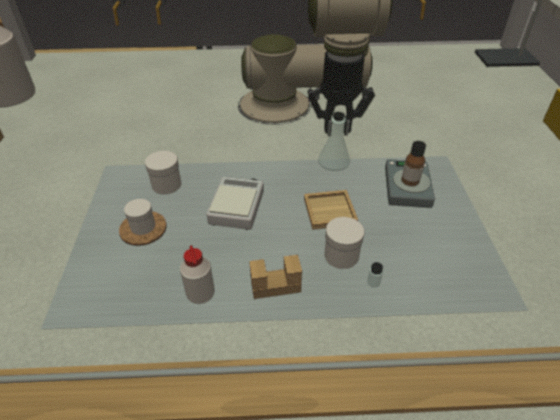

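View pics/d_scene.png

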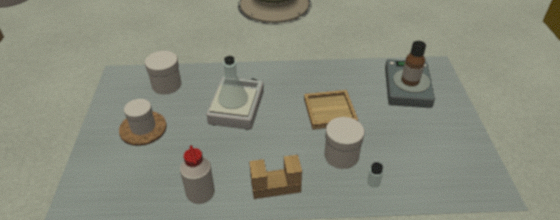

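The flask was held upright at (336,145) and now stands on the stirrer plate at (231,88) in the crop, upright within 2 mm of the middle. Next the bottle goes to the tray, and I'll re-measure the empty pan.

```bash
python3 - <<'E'
from h import *
B=(.4755,.3228); T=(.525,.1205)
pick(B,.05,REL['bottle'],eff=40,zhi=.30)
lift(B,.22)
f=grab_frame('scene');save('e_scene.png',f['frame'])
movel([*T,.22],v=.15)
lower(T,.008,REL['bottle'])
release(T,.30)
movel([.45,-.1,.30],v=.25)
f=grab_frame('top');save('f_top.png',f['frame']);f2=grab_frame('scene');save('f_scene.png',f2['frame'][100:320])
for f in (f,f2):
    w=cloud(f);z=w[...,2];d=np.hypot(w[...,0]-T[0],w[...,1]-T[1])
    p=w[(z>.112)&(z<.124)&(d<.04)]
    print('cap',len(p),cv2.minEnclosingCircle(p[:,:2].astype(np.float32)*1000),np.median(p[:,2]))
    d=np.hypot(w[...,0]-.472,w[...,1]-.328)
    p=w[(z>.0465)&(z<.0535)&(d<.06)]
    print('pan',len(p),cv2.minEnclosingCircle(p[:,:2].astype(np.float32)*1000),np.median(p,0))
    d=np.hypot(w[...,0]-.565,w[...,1]+.3275)
    p=w[(z>.066)&(z<.078)&(d<.05)]
    print('jar',len(p),cv2.minEnclosingCircle(p[:,:2].astype(np.float32)*1000))
E
```

```text
down [0.4757 0.3229 0.1266] [-0.58  0.47  0.95]
width 0.0318784856511287 [-0.24 -0.25  3.15]
lifted 0.0314409534936786 [ 0.1  -0.33 -1.6 ] 30.4333
down at 0.0 df 4.61
clear 0.0853902945557472 37.7417
cap 143 ((523.5789184570312, 122.0395278930664), 15.978401184082031) 0.1182244683727065
pan 945 ((470.5514831542969, 328.5885314941406), 45.32422637939453) [0.47015508 0.32839925 0.04991455]
jar 469 ((564.0924072265625, -326.48175048828125), 29.865886688232422)
cap 122 ((525.5433959960938, 120.43850708007812), 17.678180694580078) 0.11791596137424959
pan 670 ((473.1009521484375, 328.30615234375), 46.448463439941406) [0.47538693 0.32671151 0.0499491 ]
jar 410 ((566.16015625, -327.7131042480469), 31.024555206298828)
```

View pics/e_scene.png

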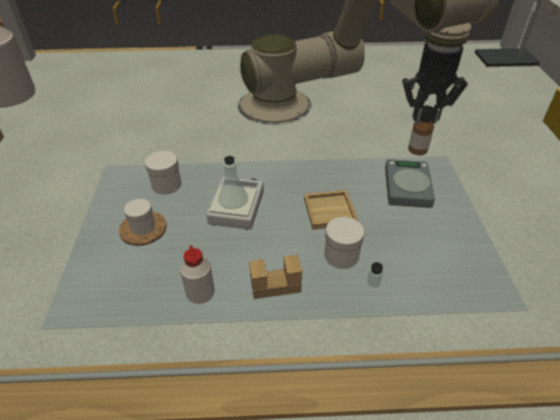

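View pics/f_scene.png

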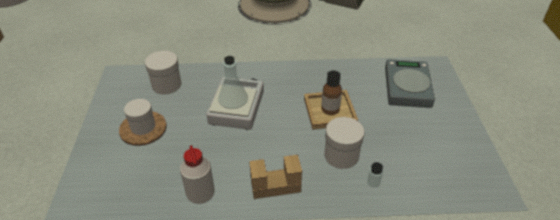

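The bottle stands upright in the tray at (332,95) in the crop, and the pan is empty at (410,80). Last move: the jar goes to the balance, carried high over the flask.

```bash
python3 - <<'E'
from h import *
M=(.565,-.3275); P=(.4715,.3285)
pick(M,.010,REL['jar'],eff=40,zhi=.30)
lift(M,.28)
movel([*P,.28],v=.18)
f=grab_frame('scene');save('g_scene.png',f['frame'])
lower(P,.05,REL['jar'])
release(P,.30)
movel([.30,.40,.32],v=.2)
dwell(.5)
f=grab_frame('top');save('h_top.png',f['frame']);f2=grab_frame('scene');save('h_scene.png',f2['frame'])
for f in (f,f2):
    w=cloud(f);z=w[...,2]
    for n,c,lo,hi in (('jar',P,.106,.118),('bottle',(.525,.121),.112,.124),('flask',(.5235,-.1133),.163,.178),('vial',(.745,.187),.048,.06)):
        p=w[(z>lo)&(z<hi)&(np.hypot(w[...,0]-c[0],w[...,1]-c[1])<.045)]
        if len(p)>3:
            print(n,len(p),np.round(cv2.minEnclosingCircle(p[:,:2].astype(np.float32)*1000)[0],1),round(float(np.median(p[:,2])),4))
print(current_clock())
E
```

```text
down [ 0.5652 -0.3276  0.0375] [-0.22  0.76  0.18]
width 0.059156388088951684 [0.48 0.15 4.1 ]
lifted 0.05899231381415532 [-0.35  0.43 -2.27] 44.8083
down at 0.0 df 6.33
clear 0.08535765586495252 54.7167
jar 505 [469.9 329.6] 0.112
bottle 144 [523.4 121.9] 0.118
flask 88 [ 524.  -114.7] 0.1701
vial 70 [744.8 186.6] 0.0537
jar 336 [472.6 327.6] 0.1118
bottle 122 [525.9 120.1] 0.1179
flask 75 [ 523.8 -115.1] 0.1698
vial 102 [747.6 185.4] 0.0538
56.4
```

View pics/g_scene.png

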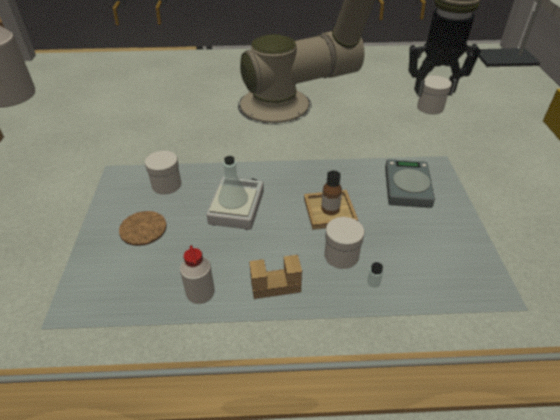

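View pics/h_scene.png

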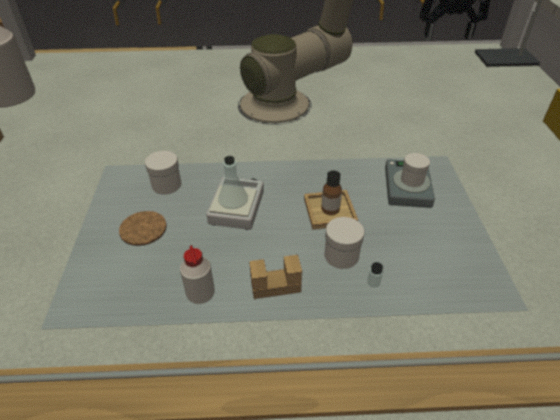

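View pics/h_top.png

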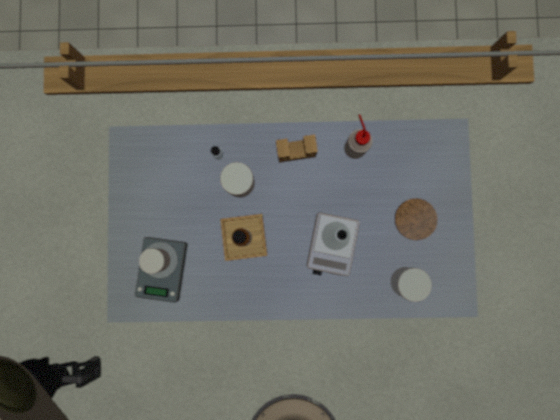

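The last pictures show every vessel upright at the middle of its station, with the jar at (415,170), the bottle at (332,195) and the flask at (232,183) in the scene view. The bystanders are where they were and the arm is clear.

```bash
python3 -c "
from plant import *
job_done()"
```

```text
the job is handed in; nothing more can be done
```

I handed the job in at about 56 s of the 99 s allowed. All three vessels stand on their right stations, though `job_done()` gives no verdict, so I can't confirm it passed.

I parked the jar on the cork mat first, then moved the flask to the stirrer, the bottle to the tray, and finally the jar to the balance. The jar was the smallest of the three look-alikes, about 60 mm across against 80 mm for the other two.

- **Vessels:** in both cameras, each one is within about 3 mm of the middle of its station. Their top heights match standing upright (flask 0.170 m, bottle 0.118 m, jar 0.112 m), and the gripper is open and clear.
- **Bystanders:** the vial measured where it was at the start. The wash bottle and wooden block I compared only by eye in the pictures, and they look unmoved.
- **Disagreements:** the two cameras differed by 2–4 mm, mostly in x, which is far inside the 15 mm tolerance. No check failed.

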